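Prop up the reading desk

TASK

A test plate strip lies on the folded reading stand and has to be tilted up for reading. Slide the yellow thumb latch at the far edge of the stand sideways (to the stand's left) so that the sprung desk pops ajar, then swing the prop leg over by its red-gripped side lever, away from the ledge edge, past its over-centre point and fully home against its stop, so that the desk stands propped on the leg by itself. Keep the plate strip lying on the desk and leave the timer, amber bottle and blue-capped dropper bottle where they are.

Things in the scene. Friction and masses are not known exactly. Their poses are not given: they have to be found in the camera images.
- stand: Grey base plate 280 x 270 x 10 mm fixed to the bench, with white tilting desk, side lever and latch. Origin on the bench; x points from the desk's hinge and ledge edge (near the robot) to the latch edge, y to its left, z up. Plate spans x -120..160, y -135..135 mm; desk hinge along y at x -100, z 30. The prop leg is hidden under the desk; its axle (x 40, z 18) comes out on the right (-y) side.
- latch_tab (a point): Top centre of the yellow thumb tab, axes as the stand's: 26 mm along x, 30 mm along y, standing from 34 to 62 mm above the bench on a foot 3 mm wider each side, over a black track whose top is at 26 mm. Starts near stand (133, 0, 62) mm. Gripped across its 30 mm or pushed on its right (-y) side, it slides to stand +y.
- latch (a joint): Travel of the latch towards stand +y, m: 0 holding the desk down, 0.018 end of travel; its hook clears the desk's tongue at about 0.010 to 0.011. Slides with about 1.5 to 3 N and stays where left.
- desk (a joint): Angle of the desk about its hinge, rad: 0 folded flat, positive with the far edge raised. Once the latch is clear a damped spring lifts it to 0.15 to 0.19 within a second; above that it presses back down. With the leg home it reads about 0.47, at over-centre 0.50.
- leg (a joint): Angle of prop leg and lever together about stand +y, rad: 0 folded, grows as the lever swings up and over to the latch side. It meets the popped desk at 0.25 to 0.30, lifts it, is over-centre at about 1.1 and home on its stop at 1.42, where the desk's weight locks it. Let go below 1.1 a spring folds it back; past 1.25 it drops home. With the desk latched it cannot pass about 0.1.
- lever_grip (a point): Middle of the lever's red round grip: 16 mm diameter, 62 mm long, axis along stand y, jutting out to the right (-y), nothing under it; the steel lever arm is at its inner end, 33 mm away. Moves on a 100 mm arc about leg_axle: folded at stand (-42, -178, 75) mm, highest (z 118) at leg 0.96, home about (85, -178, 108). Takes about 3 to 8 N.
- leg_axle (a point): Point on the axis of the prop leg's axle, straight in line with the middle of the grip (stand (40, -178, 18) mm); axes are those of the stand. Nothing is visible there.
- desk_mid (a point): Centre of the desk's top face; x points up the slope from the ledge, y to the stand's left, z out of the face. The desk is 200 mm deep (x), 250 mm wide, 8 mm thick, top 38 mm above the bench when folded, with a dark mat, a 10 mm high ledge along the hinge edge and a small tongue at the far edge that the latch hooks.
- plate: Loose light-grey test plate strip 203 x 52 x 5 mm lying on the desk, long side along the ledge and a few mm from it. Origin at the centre of its underside, its x axis along its length.
- timer: White bench timer 60 x 66 x 19 mm, bystander on the bench to the right; origin at the centre of its underside.
- amber_bottle: Amber bottle with a black cap, 44 mm diameter, 92 mm tall, bystander to the right; origin at the centre of its underside.
- dropper_blue: Small white dropper bottle with a blue cap, 27 mm diameter, 66 mm tall, bystander to the left; origin at the centre of its underside.

How it is judged:
By the outcome, as a careful person would: the job done as asked, in the order asked, and still so for the second after the job is handed in, with the robot touching nothing.
It also fails if it takes over 54 s, if anything falls off the work surface, if the arm or the gripper's body presses on something with over 40 N, if the wrist force passes 120 N, or if a joint passes its speed limit or range.

ROBOT

A 6-joint arm with a two-finger parallel gripper is mounted at the origin on a cart in front of the work surface, level with it; the furniture and walls round the work are solid. World frame = base frame: x ahead of the robot, y to its left, z up, the work surface at z = 0. Lengths are in m, angles in rad, forces in N, time in s.
With the tool pointing down it reaches from about 0.3 to 0.85 m from the base axis. Payload 5.4 kg.
Tool frame: the origin (TCP) lies midway between the tips of the shut fingers; the grasp point (between the pads) lies 19 mm behind it (ctrl.hold_point_z is the z of the grasp point in the tool frame, in m); z points along the fingers, y is the line along which they close (so a half turn about z gives the same grasp; the last joint's range is limited). The gripper opens to 85 mm and grips with 20 to 120 N. Pads are 22 mm wide; open, the fingers measure 114 mm over their backs; the gripper's body (76 mm by 85 mm) begins 54 mm behind the grasp point. The pads swing forward as they close: fully open they stand 13 mm farther back than shut.
Start: joints at [1.056, 0.158, 1.597, -0, 1.386, -0.21], TCP at [0.173, 0.548, 0.231] pointing down, gripper open.
Joint ranges: [-2.91, 2.91], [-0.94, 2.29], [0.18, 2.7], [-1.29, 4.43], [0.17, 2.64], [-3, 3]. Speed limits (rad/s): [2.57, 2.57, 3.14, 3.14, 3.14, 3.14].

INTERFACE

Orientations are given as [roll, pitch, yaw] about the fixed x, y, z axes, in that order (R = Rz(yaw) Ry(pitch) Rx(roll)).
In Python, from plant import observe, viewer, ctrl gives the robot as it stands.
- The arm moves only by the shell command python3 -m creep 'ROWS' [FORCE]. ROWS is JSON, a list of rows, each a list of 3 entries, a list of its own where there are three numbers: the shift along the tool's x, y, z in m, then the turn, a rotation vector about the tool's x, y, z in degrees, then the finger opening in m, from 0 to 0.0854. In form: [[[dx, dy, dz], [wx, wy, wz], gripper], ...]. A call has exactly 5 rows; each row shifts and turns the commanded pose from where the row before left it, along the tool's axes as they then stand; what a row does not reach is not made up. A row lasts 1/8 s, in which the tool goes at most 62.5 mm and 10.7 degrees, less where a joint would pass 70% of its speed; a pose out of reach is approached as far as the arm can. A call is refused whole if a number of a shift passes 0.0625 or a number of a turn 10.7, either way. A call with a gripper value outside its range is refused whole. The fingers move at their own pace and stop on an object; FORCE is the grip in N (left out, the last holds). Time passes only in rows, so rows that do not move let the fingers close, or fill a call up. It gives the time, the measured TCP pose, the force, the opening and the grip force at its end, in the units of the state.
- observe(): the state, without advancing time (a new reading comes with each control period).
- viewer.capture(name): name is "scene" or "top" or "wrist"; returns a dict with "frame" (384x512x3 uint8, blue, green, red), "camera_matrix" (3x3 intrinsics, pixels), "k1" (the pictures are not rectified: a ray, as slopes to the right and down, at radius r is drawn at 1 + k1 r^2 times it, then the intrinsics apply), "rvec" (rotation vector, rad) and "tvec" (3), from world to camera coordinates, as OpenCV has them. Camera axes: x right, y down, z forward; pixel columns grow to the right and rows downward; lengths in m; the calibration is good to about 2 mm. A picture is of the moment at which its call begins. There is no depth.
- ctrl.job_done(): hands the job in; it is judged then, once.
Trained networks look in the newest picture that a camera, given by its name, has taken for a name from the list of things; names that differ only in an ending like _2 or _b are one class to them, and where a whole thing is asked for, a point or a joint stands for the part that bears it (a point fixed in the world has none). Each returns a list of dicts, best first, with "p" (0 to 1); they miss things now and then, are a little off and sometimes report something else, mostly with a low value. They report only what shows in the picture. A call takes as long as a camera call.
- viewer.masks_of(camera, target): "mask" (384x512 bool, what is visible of it) and "box" ([left, top, width, height] in pixels, round what is visible of it).
The state is a dict: "time_s": time; "qpos": joint angles; "joint_vel": joint speeds; "joint_efforts": joint torques, N m; "tcp_pos": TCP position; "orientation": TCP orientation; "ft_force": force on the tool from outside, world axes, zero at the start; "ft_torque": the same for the moment, N m; "gripper_width": opening from 0.0 (shut) to 1.0 (fully open); "finger_force": force on a finger pad.
Only numpy, scipy, OpenCV 4.12 (cv2) and the standard library are available. Lean on these libraries where they do the work, as an engineer would, in place of code of your own. Each camera call takes 0.05 s, during which the arm holds its last target. There are 200 camera calls.

## Working session

There is one attempt and no reset: what is moved stays moved. The work goes in short steps, Python scripts to look and compute and a shell command to move; the robot and the scene stay as the last step left them, time stands still between calls to the robot, and variables do not carry over. Pictures are saved under pics/ and viewed, at most 10 in all, crops included, and the job is handed in when it is done.

```bash
ls; mkdir -p pics; cat > h.py <<'E'
import numpy as np, cv2
from plant import observe, viewer, ctrl
def ray(c,uv):
    K=np.array(c["camera_matrix"]);k1=c["k1"]
    d=np.array([(uv[0]-K[0,2])/K[0,0],(uv[1]-K[1,2])/K[1,1]]);s=d.copy()
    for _ in range(20): s=d/(1+k1*(s@s))
    R=cv2.Rodrigues(np.array(c["rvec"],float))[0];t=np.array(c["tvec"],float).ravel()
    return -R.T@t, R.T@np.array([s[0],s[1],1])
def onz(c,uv,z):
    o,d=ray(c,uv);return o+d*(z-o[2])/d[2]
def proj(c,P):
    K=np.array(c["camera_matrix"]);R=cv2.Rodrigues(np.array(c["rvec"],float))[0]
    p=np.atleast_2d(P)@R.T+np.array(c["tvec"],float).ravel();s=p[:,:2]/p[:,2:]
    s=s*(1+c["k1"]*(s**2).sum(1,keepdims=True));return s*[K[0,0],K[1,1]]+[K[0,2],K[1,2]]
def cen(m):
    y,x=np.nonzero(m);return np.array([x.mean(),y.mean()])
E
python3 - <<'E'
from h import *
o=observe();print(o)
ims=[]
for n in("top","scene"):
    c=viewer.capture(n);cv2.imwrite(f"pics/{n}0.png",c["frame"])
    print(n,ray(c,(256,192)))
    for t in("stand","latch_tab","lever_grip","plate","desk_mid","timer","amber_bottle","dropper_blue"):
        for r in viewer.masks_of(n,t)[:2]: print(n,t,round(r["p"],2),r["box"],cen(r["mask"]).round(1), onz(c,cen(r["mask"]),{"latch_tab":.05,"lever_grip":.075,"plate":.043,"desk_mid":.038}.get(t,0.02)).round(4))
E
```

```text
pics
{'time_s': 0.0, 'qpos': array([ 1.05589280e+00,  1.59070097e-01,  1.59824698e+00, -8.39639055e-06,
        1.38619447e+00, -2.10103093e-01]), 'joint_vel': array([-8.68272840e-05, -3.95288544e-04,  2.06332032e-03, -5.33090329e-04,
       -3.30394184e-04,  1.44472512e-03]), 'joint_efforts': array([-8.28929365e-05, -3.95991039e+01, -3.31428266e+01, -1.54726426e-04,
        8.25579569e-03, -6.43790258e-06]), 'tcp_pos': array([0.17227836, 0.5479496 , 0.23029769]), 'orientation': array([-3.13971424e+00, -3.92136230e-04,  2.83679340e+00]), 'ft_force': array([0.07048746, 0.83137543, 0.54044608]), 'ft_torque': array([ 0.00861083, -0.01714531,  0.00573785]), 'finger_force': 0.0, 'gripper_width': 1.004959357085858}
top (array([ 0.40739719, -0.01375017,  1.02968733]), array([ 0.15941121,  0.02558534, -0.98688822]))
top stand 0.94 [202.3, 148.6, 136.3, 109.4] [256.9 198. ] [0.5534 0.0094 0.02  ]
top latch_tab 0.71 [242.3, 156.2, 11.8, 16.1] [248.1 163.6] [0.6458 0.0356 0.05  ]
top lever_grip 0.47 [300.7, 184.5, 37.2, 31.6] [316. 203.] [ 0.5351 -0.1501  0.075 ]
top plate 0.62 [221.3, 214.0, 7
[... 470 characters left out ...]
769, -0.69169388]))
scene stand 0.72 [199.4, 164.8, 95.2, 70.9] [249.6 198.3] [ 0.5458 -0.007   0.02  ]
scene latch_tab 0.7 [262.6, 170.1, 10.8, 11.2] [267.1 175.2] [0.6522 0.0307 0.05  ]
scene lever_grip 0.55 [264.2, 211.7, 20.0, 13.8] [273.9 216.9] [ 0.5286 -0.1681  0.075 ]
scene plate 0.79 [206.8, 187.5, 49.8, 32.8] [230.6 202.4] [ 0.4663 -0.0046  0.043 ]
scene desk_mid 0.56 [200.4, 164.4, 85.8, 63.5] [245.7 194.5] [0.5351 0.0018 0.038 ]
scene timer 0.68 [198.7, 165.3, 85.2, 64.6] [245.7 194.4] [0.5461 0.0177 0.02  ]
scene timer 0.58 [287.4, 275.3, 23.3, 25.3] [298.3 284.4] [ 0.4549 -0.3854  0.02  ]
scene amber_bottle 0.85 [330.1, 242.2, 14.8, 25.2] [338.5 254.1] [ 0.6317 -0.3735  0.02  ]
```

```bash
python3 - <<'E'
from h import *
a=cv2.imread("pics/top0.png")[130:270,190:350];cv2.imwrite("pics/topc.png",cv2.resize(a,None,fx=5,fy=4.0,interpolation=cv2.INTER_CUBIC)[:600])
a=cv2.imread("pics/scene0.png")[150:260,180:320];cv2.imwrite("pics/scenec.png",cv2.resize(a,None,fx=5,fy=5,interpolation=cv2.INTER_CUBIC))
E
```

```text
(no output)
```

View pics/topc.png

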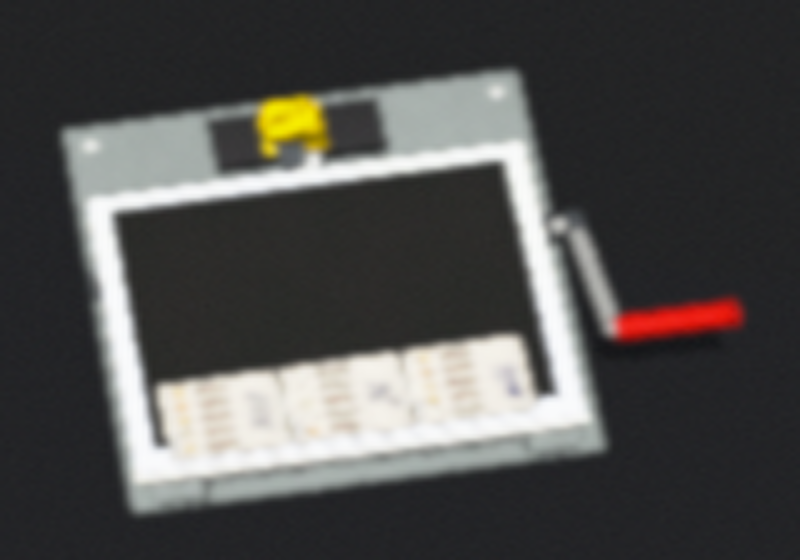

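View pics/scenec.png

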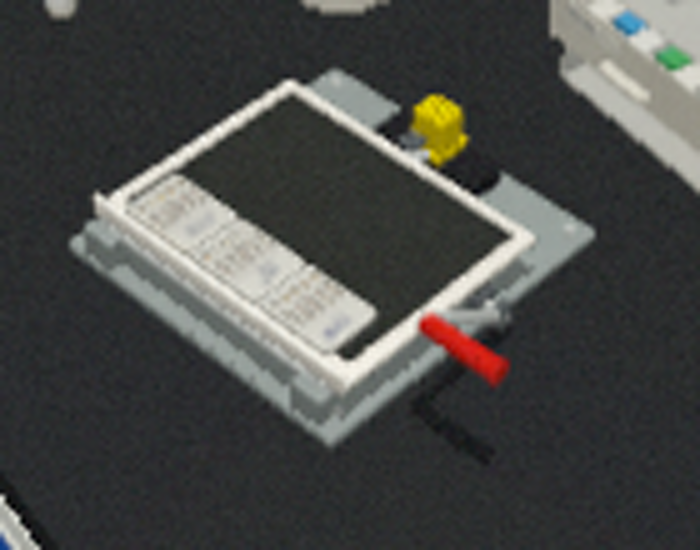

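The top crop shows the stand turned a few degrees. Its plate corners in crop pixels are (65,128), (518,72), (605,450) and (133,512), the latch tab is at (292,125), and the red grip runs from (618,325) to (740,312). The scene crop agrees with this.

```bash
cat > fit.py <<'E'
from h import *
from scipy.optimize import least_squares
import json
c=viewer.capture("top");s=viewer.capture("scene")
f=lambda p,sx,sy,ox,oy:[(p[0]+.5)/sx+ox-.5,(p[1]+.5)/sy+oy-.5]
T=[f(p,5,4,190,130) for p in[(63,130),(520,70),(607,450),(132,514)]]
TP=[(.16,.135,.01),(.16,-.135,.01),(-.12,-.135,.01),(-.12,.135,.01)]
S=[f(p,5,5,180,150) for p in[(596,233),(330,446),(70,243)]];SP=TP[1:]
def col(im,k):
    h=cv2.cvtColor(im,cv2.COLOR_BGR2HSV);H=h[...,0];sat=(h[...,1]>150)&(h[...,2]>80)
    m=sat&((H<8)|(H>172) if k=='r' else (H>20)&(H<35))
    n,l,st,_=cv2.connectedComponentsWithStats(m.astype(np.uint8));
    st=[(i,st[i]) for i in range(1,n)]; 
    return l,st
for c_,L,PL in((c,T,TP),(s,S,SP)):
    l,st=col(c_["frame"],'r');b=[(i,q) for i,q in st if q[4]>20];print([list(q) for i,q in b])
    i=max(b,key=lambda q:q[1][4])[0];L.append(cen(l==i));PL.append((-.042,-.178,.076))
M=lambda v,P:np.array(P)@np.array([[np.cos(v[2]),np.sin(v[2]),0],[-np.sin(v[2]),np.cos(v[2]),0],[0,0,1]])+[v[0],v[1],0]
r=lambda v:np.r_[(proj(c,M(v,TP))-T).ravel(),(proj(s,M(v,SP))-S).ravel()]
q=least_squares(r,[.53,0,.1],loss="soft_l1");print(q.x,r(q.x).reshape(-1,2).round(1))
v=q.x
for n,P in dict(tab=(.133,0,.062),grip=(-.042,-.178,.075),home=(.085,-.178,.108),axle=(.04,-.178,.018),top=(.04,-.178,.118)).items(): print(n,M(v,[P]).round(4))
for cc,n in((c,"top"),(s,"scene")):
    l,st=col(cc["frame"],'y');print(n,"tab pred",proj(cc,M(v,[(.133,0,.05)])),[list(x[1]) for x in st if x[1][4]>20])
np.save("v.npy",v)
E
python3 fit.py
```

```text
[[np.int32(0), np.int32(41), np.int32(21), np.int32(12), np.int32(111)], [np.int32(11), np.int32(54), np.int32(9), np.int32(13), np.int32(74)], [np.int32(0), np.int32(56), np.int32(4), np.int32(12), np.int32(26)], [np.int32(401), np.int32(109), np.int32(7), np.int32(6), np.int32(29)], [np.int32(112), np.int32(124), np.int32(12), np.int32(12), np.int32(82)], [np.int32(314), np.int32(204), np.int32(25), np.int32(12), np.int32(200)]]
[[np.int32(232), np.int32(63), np.int32(7), np.int32(9), np.int32(29)], [np.int32(264), np.int32(213), np.int32(18), np.int32(14), np.int32(96)], [np.int32(382), np.int32(226), np.int32(5), np.int32(5), np.int32(21)]]
[0.52566493 0.0087739  0.18702433] [[ 0.3 -0.1]
 [-0.  -0.2]
 [ 0.4 -0. ]
 [ 0.4 -0.1]
 [-0.8  0.3]
 [ 0.6 -0.1]
 [ 0.3 -0.2]
 [-0.8  0.1]
 [-0.6 -0.3]]
tab [[0.6563 0.0335 0.062 ]]
grip [[ 0.5175 -0.1739  0.075 ]]
home [[ 0.6423 -0.1503  0.108 ]]
axle [[ 0.5981 -0.1587  0.018 ]]
top [[ 0.5981 -0.1587  0.118 ]]
top tab pred [[248.98049654 159.90622446]] [[np.int32(0), np.int32(69), np.int32(11), np.int32(18), np.int32(145)], [np.int32(241), np.int32(153), np.int32(15), np.int32(17), np.int32(171)], [np.int32(461), np.int32(337), np.int32(8), np.int32(27), np.int32(64)], [np.int32(464), np.int32(361), np.int32(7), np.int32(11), np.int32(29)]]
scene tab pred [[267.53923252 174.39779487]] [[np.int32(203), np.int32(48), np.int32(31), np.int32(36), np.int32(643)], [np.int32(262), np.int32(169), np.int32(12), np.int32(14), np.int32(111)]]
```

```bash
python3 -m creep '[[[0,0,0],[0,0,-9.4],0.0854],[[0,0,0],[0,0,-9.4],0.0854],[[0,0,0],[0,0,-9.4],0.0854],[[-0.0317,-0.0496,0],[0,0,0],0.0854],[[-0.0317,-0.0496,0],[0,0,0],0.0854]]' && python3 -m creep '[[[-0.0317,-0.0496,0],[0,0,0],0.0854],[[-0.0317,-0.0496,0],[0,0,0],0.0854],[[-0.0317,-0.0496,0],[0,0,0],0.0854],[[-0.0317,-0.0496,0],[0,0,0],0.0854],[[-0.0317,-0.0496,0],[0,0,0],0.0854]]'
cat > to.py <<'E'
import sys
from h import *
from scipy.spatial.transform import Rotation as Ro
v=np.load("v.npy");o=observe();R=Ro.from_euler("xyz",o["orientation"]);S=Ro.from_euler("z",v[2])
t=np.array(o["tcp_pos"]);ps=S.inv().apply(t-[v[0],v[1],0])
print("stand tcp mm",(ps*1e3).round(1),"F",np.round(S.inv().apply(o["ft_force"]),1),"w",round(o["gripper_width"]*85.4,1),"t",round(o["time_s"],2))
if len(sys.argv)>3:
    g=np.array([float(a) for a in sys.argv[1:4]])/1e3
    print("tool shift",R.inv().apply(S.apply(g-ps)).round(4),"turn deg to down",np.degrees((R.inv()*Ro.from_euler("xyz",[np.pi,0,v[2]+np.pi])).as_rotvec()).round(2))
E
python3 to.py 133 0 150
```

```text
time_s: 1.62
tcp_pos: [0.2539, 0.462, 0.2313]
orientation: [3.142, 0.0, -2.952]
ft_force: [0.7, 1.2, 0.7]
gripper_width: 1.001
finger_force: 0.0
time_s: 2.25
tcp_pos: [0.4564, 0.2472, 0.2316]
orientation: [3.141, 0.001, -2.954]
ft_force: [0.3, 0.3, 0.0]
gripper_width: 0.999
finger_force: 0.0
stand tcp mm [-23.7 247.1 231.6] F [0.3 0.3 0. ] w 85.3 t 2.25
tool shift [-0.1566 -0.2472  0.0816] turn deg to down [0.01 0.04 0.01]
```

```bash
python3 -m creep '[[[-0.031,-0.049,0],[0,0,0],0.0854],[[-0.031,-0.049,0],[0,0,0],0.0854],[[-0.031,-0.049,0],[0,0,0.0],0.0854],[[-0.031,-0.049,0.0],[0,0,0],0.0854],[[-0.028,-0.044,0.02],[0,0,0],0.0854]]' && python3 -m creep '[[[0,0,0.03],[0,0,0],0.0854],[[0,0,0.03],[0,0,0],0.0854],[[0,0,0],[0,0,0],0.0854],[[0,0,0],[0,0,0],0.0854],[[0,0,0],[0,0,0],0.0854]]'
python3 to.py 133 0 40
python3 - <<'E'
from h import *
v=np.load("v.npy")
c=viewer.capture("wrist");cv2.imwrite("pics/w1.png",c["frame"])
for r in viewer.masks_of("wrist","latch_tab"):
    p=onz(c,cen(r["mask"]),.055);d=p[:2]-v[:2];cs,sn=np.cos(v[2]),np.sin(v[2]);print(r["p"],r["box"],"stand",d[0]*cs+d[1]*sn,-d[0]*sn+d[1]*cs)
E
```

```text
time_s: 2.88
tcp_pos: [0.6519, 0.0393, 0.2132]
orientation: [-3.14, 0.005, -2.955]
ft_force: [0.7, 0.7, -0.6]
gripper_width: 1.0
finger_force: 0.0
time_s: 3.5
tcp_pos: [0.6505, 0.0412, 0.1535]
orientation: [-3.141, 0.003, -2.954]
ft_force: [-0.2, -0.4, 0.7]
gripper_width: 1.003
finger_force: 0.0
stand tcp mm [128.7   8.7 153.5] F [-0.3 -0.4  0.7] w 85.7 t 3.5
tool shift [-0.0039 -0.0086  0.1135] turn deg to down [-0.06  0.19  0.04]
0.76 [235.6, 154.7, 38.1, 56.6] stand 0.12461917086113912 0.0038077299211581525
```

View pics/w1.png

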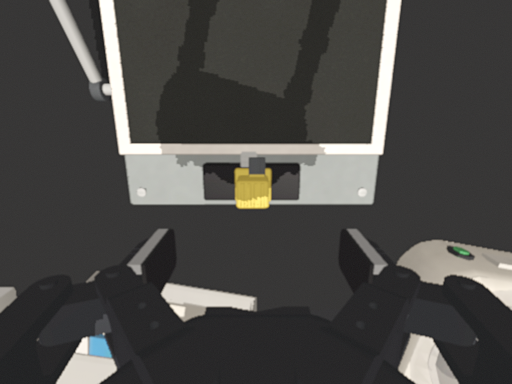

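The wrist picture shows the yellow tab at about (253,188), above the desk edge at row 150. The fingers are open symmetrically around its column, at about x 165 and 350. Next I descend and grip.

```bash
python3 -m creep '[[[-0.004,-0.007,0.03],[0,0,0],0.0854],[[0,0,0.03],[0,0,0],0.0854],[[0,0,0.025],[0,0,0],0.0854],[[0,0,0.018],[0,0,0],0.0854],[[0,0,0.01],[0,0,0],0.0854]]' 25 && python3 to.py 133 0 40 && python3 -m creep '[[[0,0,0],[0,0,0],0.05],[[0,0,0],[0,0,0],0.03],[[0,0,0],[0,0,0],0.02],[[0,0,0],[0,0,0],0.02],[[0,0,0],[0,0,0],0.02]]' 25; python3 to.py 133 18 40
```

```text
time_s: 4.22
tcp_pos: [0.6545, 0.0351, 0.0378]
orientation: [3.142, -0.0, -2.954]
ft_force: [-0.2, 0.6, 0.5]
gripper_width: 1.001
finger_force: 0.0
stand tcp mm [131.5   1.9  37.8] F [-0.   0.6  0.5] w 85.5 t 4.22
tool shift [-0.0015 -0.0019 -0.0022] turn deg to down [ 0.   -0.02  0.02]
time_s: 4.85
tcp_pos: [0.6553, 0.0356, 0.0396]
orientation: [3.141, 0.002, -2.954]
ft_force: [-1.2, 3.3, 5.5]
gripper_width: 0.351
finger_force: 28.6
stand tcp mm [132.3   2.3  39.6] F [-0.5  3.5  5.5] w 29.9 t 4.85
tool shift [-0.0007  0.0157 -0.0004] turn deg to down [0.02 0.1  0.03]
```

```bash
python3 -m creep '[[[0,0.003,0],[0,0,0],0.02],[[0,0.003,0],[0,0,0],0.02],[[0,0.003,0],[0,0,0],0.02],[[0,0.003,0],[0,0,0],0.02],[[0,0.003,0],[0,0,0],0.02]]'; python3 to.py
```

```text
time_s: 5.48
tcp_pos: [0.6527, 0.049, 0.0396]
orientation: [-3.14, 0.002, -2.954]
ft_force: [-1.4, -1.0, 5.6]
gripper_width: 0.346
finger_force: 28.6
stand tcp mm [132.3  15.9  39.6] F [-1.5 -0.7  5.6] w 29.5 t 5.47
```

```bash
python3 -m creep '[[[0,0.0015,0],[0,0,0],0.02],[[0,0,0],[0,0,0],0.02],[[0,0,0],[0,0,0],0.02],[[0,0,0],[0,0,0],0.06],[[0,0,0],[0,0,0],0.06]]';python3 -m creep '[[[0,0,0],[0,0,0],0.06],[[0,0,-0.02],[0,0,0],0.06],[[0,0,-0.04],[0,0,0],0.06],[[0,0,-0.05],[0,0,0],0.06],[[0,0,-0.05],[0,0,0],0.06]]'; python3 to.py
python3 - <<'E'
from h import *
a=viewer.capture("scene")["frame"][140:260,180:340];cv2.imwrite("pics/s2.png",cv2.resize(a,None,fx=5,fy=5,interpolation=cv2.INTER_CUBIC))
E
```

```text
time_s: 6.1
tcp_pos: [0.6511, 0.0513, 0.0377]
orientation: [3.141, -0.001, -2.954]
ft_force: [-0.4, -0.3, -0.2]
gripper_width: 0.701
finger_force: 0.0
time_s: 6.72
tcp_pos: [0.6516, 0.0513, 0.2015]
orientation: [-3.141, 0.002, -2.954]
ft_force: [1.7, 0.5, 0.3]
gripper_width: 0.702
finger_force: 0.0
stand tcp mm [131.6  18.4 201.5] F [1.8 0.2 0.3] w 60.0 t 6.72
```

View pics/s2.png

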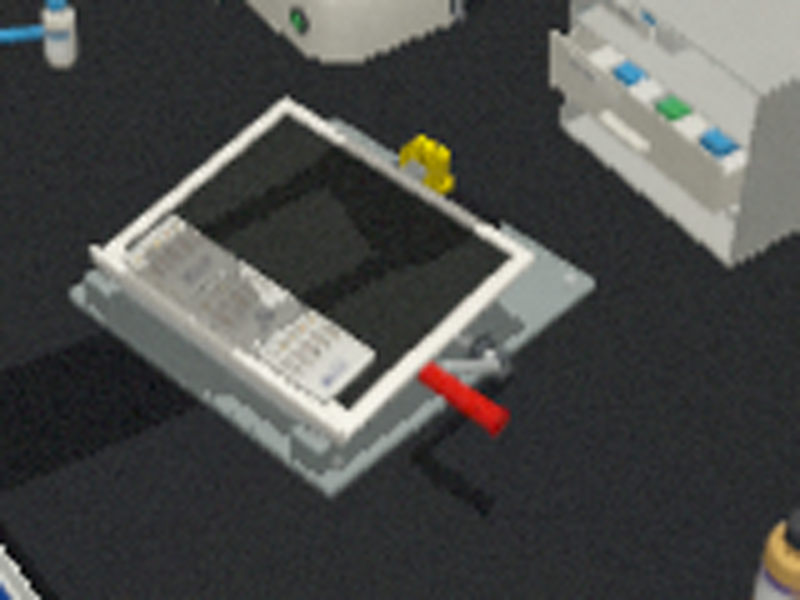

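The desk has popped ajar: its far edge is raised around (400,180) and the tab has moved left. The plate is still on the desk and the lever is folded, with the grip at (465,398). Next I go to the lever and turn the tool by 90°.

```bash
python3 -m creep '[[[0.035,-0.041,0],[0,0,0],0.06],[[0.035,-0.041,0],[0,0,0],0.06],[[0.035,-0.041,0],[0,0,0],0.06],[[0.035,-0.041,0],[0,0,0],0.06],[[0.035,-0.041,0],[0,0,0],0.06]]' && python3 -m creep '[[[0,0,0],[0,0,10],0.06],[[0,0,0],[0,0,10],0.06],[[0,0,0],[0,0,10],0.06],[[0,0,0],[0,0,10],0.06],[[0,0,0],[0,0,10],0.06]]' && python3 -m creep '[[[0,0,0],[0,0,10],0.06],[[0,0,0],[0,0,10],0.06],[[0,0,0],[0,0,10],0.06],[[0,0,0],[0,0,10],0.06],[[0,0,0],[0,0,0],0.06]]'
python3 to.py -42 -186 58
python3 - <<'E'
from h import *
v=np.load("v.npy")
c=viewer.capture("wrist");cv2.imwrite("pics/w2.png",c["frame"])
h=cv2.cvtColor(c["frame"],cv2.COLOR_BGR2HSV);m=((h[...,0]<8)|(h[...,0]>172))&(h[...,1]>150)&(h[...,2]>80)
n,l,st,ce=cv2.connectedComponentsWithStats(m.astype(np.uint8));i=1+st[1:,4].argmax();print(st[i])
p=onz(c,ce[i],.076);d=p[:2]-v[:2];cs,sn=np.cos(v[2]),np.sin(v[2]);print("stand",d[0]*cs+d[1]*sn,-d[0]*sn+d[1]*cs)
E
```

```text
time_s: 7.4
tcp_pos: [0.5171, -0.1843, 0.1998]
orientation: [-3.14, 0.002, -2.954]
ft_force: [0.4, -0.3, 0.3]
gripper_width: 0.698
finger_force: 0.0
time_s: 8.02
tcp_pos: [0.518, -0.1829, 0.1997]
orientation: [3.141, 0.002, 2.451]
ft_force: [0.1, 1.0, -0.2]
gripper_width: 0.704
finger_force: 0.0
time_s: 8.65
tcp_pos: [0.518, -0.1829, 0.1995]
orientation: [3.14, 0.001, 1.76]
ft_force: [-0.2, 1.1, -0.3]
gripper_width: 0.702
finger_force: 0.0
stand tcp mm [ -43.2 -186.9  199.5] F [ 0.   1.1 -0.3] w 60.0 t 8.65
tool shift [0.001  0.001  0.1415] turn deg to down [  0.     0.11 -89.87]
[ 249  137   19   68 1108]
stand -0.0423390337614174 -0.1763852670169642
```

View pics/w2.png

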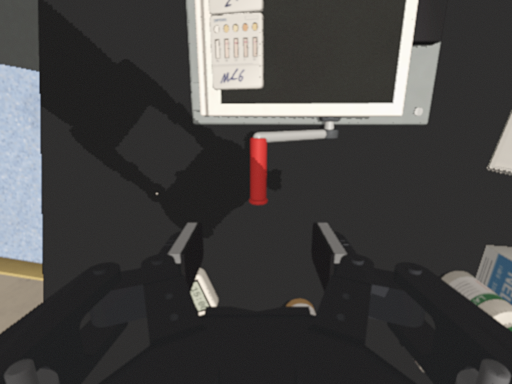

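The red grip is at (258,170), midway between the open fingers (columns about 190 and 325). It measures stand (-42,-176), as expected. I descend and cage it.

```bash
python3 -m creep '[[[0.001,0.001,0.05],[0,0,0],0.06],[[0,0,0.045],[0,0,0],0.06],[[0,0,0.033],[0,0,0],0.06],[[0,0,0.016],[0,0,0],0.06],[[0,0,0],[0,0,0],0.04]]' 20 && python3 to.py && python3 -m creep '[[[0,0,0],[0,0,0],0.022],[[0,0,0],[0,0,0],0.022],[[0,0,0],[0,0,0],0.022],[[0,0,0],[0,0,0],0.022],[[0,0,0],[0,0,0],0.022]]'; python3 to.py -42 -186 56
```

```text
time_s: 9.32
tcp_pos: [0.5182, -0.1814, 0.054]
orientation: [-3.141, -0.001, 1.759]
ft_force: [-0.1, 0.2, 1.1]
gripper_width: 0.506
finger_force: 0.0
stand tcp mm [ -42.7 -185.5   54. ] F [-0.   0.3  1.1] w 43.2 t 9.32
time_s: 9.95
tcp_pos: [0.5185, -0.1816, 0.0544]
orientation: [3.142, 0.0, 1.758]
ft_force: [-0.4, -0.8, -0.1]
gripper_width: 0.262
finger_force: 0.0
stand tcp mm [ -42.4 -185.7   54.4] F [-0.5 -0.7 -0.1] w 22.4 t 9.95
tool shift [-0.0003  0.0004 -0.0016] turn deg to down [ 0.000e+00  1.000e-02 -8.998e+01]
```

```bash
python3 -m creep '[[[0,0.0053,-0.0069],[0,0,0],0.022],[[0,0.0058,-0.0065],[0,0,0],0.022],[[0,0.0065,-0.0059],[0,0,0],0.022],[[0,0.0069,-0.0053],[0,0,0],0.022],[[0,0.0073,-0.0047],[0,0,0],0.022]]' && python3 to.py -10 -186 85
```

```text
time_s: 10.58
tcp_pos: [0.5481, -0.1761, 0.0842]
orientation: [-3.136, -0.0, 1.759]
ft_force: [-13.2, -2.6, 7.9]
gripper_width: 0.254
finger_force: 6.8
stand tcp mm [ -12.3 -185.9   84.2] F [-13.5  -0.1   7.9] w 21.7 t 10.57
tool shift [-0.0001  0.0023 -0.0008] turn deg to down [ -0.25  -0.27 -89.93]
```

```bash
python3 -m creep '[[[0,0.0077,-0.0041],[0,0,0],0.022],[[0,0.0081,-0.0033],[0,0,0],0.022],[[0,0.0083,-0.0027],[0,0,0],0.022],[[0,0.0085,-0.0019],[0,0,0],0.022],[[0,0.0086,-0.0012],[0,0,0],0.022]]' && python3 to.py 31 -186 98
python3 - <<'E'
from h import *
a=viewer.capture("scene")["frame"][140:260,180:340];cv2.imwrite("pics/s3.png",cv2.resize(a,None,fx=5,fy=5,interpolation=cv2.INTER_CUBIC))
E
```

```text
time_s: 11.2
tcp_pos: [0.5898, -0.1686, 0.0979]
orientation: [-3.139, 0.001, 1.758]
ft_force: [-7.5, -2.0, 5.5]
gripper_width: 0.259
finger_force: 3.7
stand tcp mm [  30.  -186.2   97.9] F [-7.7 -0.6  5.5] w 22.2 t 11.2
tool shift [ 0.0002  0.001  -0.0001] turn deg to down [ -0.15  -0.09 -89.97]
```

View pics/s3.png

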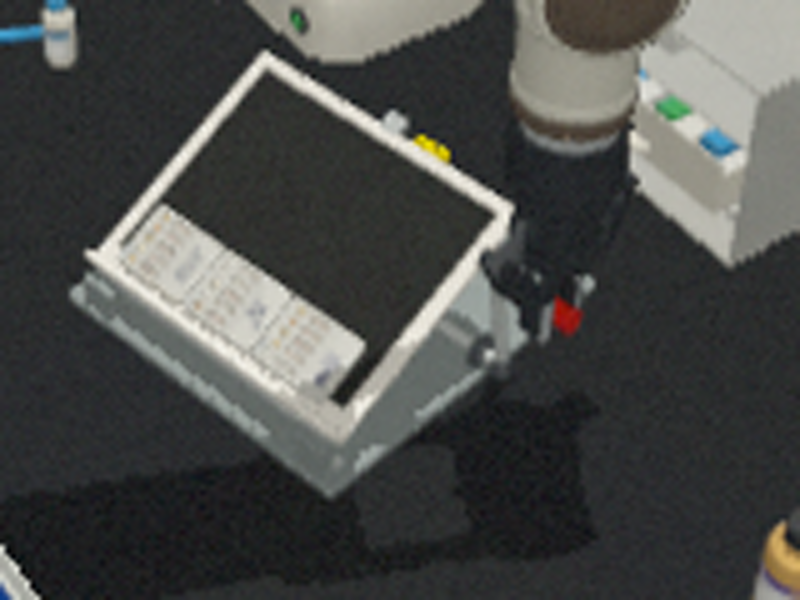

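The lever is near upright, with the grip between the fingers at (560,312). The desk is lifted and the plate rests at the ledge. I carry on over centre.

```bash
python3 -m creep '[[[0,0.0088,-0.0004],[0,0,0],0.022],[[0,0.0087,0.0003],[0,0,0],0.022],[[0,0.0086,0.0012],[0,0,0],0.022],[[0,0.0085,0.0018],[0,0,0],0.022],[[0,0.0084,0.0026],[0,0,0],0.022]]' && python3 to.py && python3 -m creep '[[[0,0.008,0.0033],[0,0,0],0.022],[[0,0.004,0.002],[0,0,0],0.022],[[0,0.002,0],[0,0,0],0.022],[[0,0.001,0],[0,0,0],0.022],[[0,0,0],[0,0,0],0.022]]' && python3 to.py
```

```text
time_s: 11.88
tcp_pos: [0.6333, -0.1597, 0.0912]
orientation: [3.141, 0.0, 1.758]
ft_force: [-1.9, 0.0, 1.7]
gripper_width: 0.261
finger_force: 1.1
stand tcp mm [  74.4 -185.6   91.2] F [-1.9  0.4  1.7] w 22.3 t 11.88
time_s: 12.5
tcp_pos: [0.6464, -0.157, 0.0852]
orientation: [-3.14, -0.001, 1.758]
ft_force: [-3.7, -0.3, -2.5]
gripper_width: 0.255
finger_force: 1.8
stand tcp mm [  87.8 -185.3   85.2] F [-3.7  0.4 -2.5] w 21.8 t 12.5
```

```bash
python3 -m creep '[[[0,0.0015,0],[0,0,0],0.022],[[0,0.0015,0],[0,0,0],0.022],[[0,0.001,0],[0,0,0],0.022],[[0,0,0],[0,0,0],0.022],[[0,0,0],[0,0,0],0.022]]' && python3 to.py && python3 -m creep '[[[0,-0.006,0],[0,0,0],0.022],[[0,0,0],[0,0,0],0.05],[[0,0,0],[0,0,0],0.05],[[0,0,0],[0,0,0],0.05],[[0,0,-0.02],[0,0,0],0.05]]' && python3 -m creep '[[[0,0,-0.04],[0,0,0],0.05],[[-0.02,0,-0.04],[0,0,0],0.05],[[-0.03,0,-0.04],[0,0,0],0.05],[[-0.03,0,-0.02],[0,0,0],0.05],[[0,0,0],[0,0,0],0.05]]'; python3 to.py
python3 - <<'E'
from h import *
a=viewer.capture("scene")["frame"][120:300,140:380];cv2.imwrite("pics/s4.png",cv2.resize(a,None,fx=3.3,fy=3.3,interpolation=cv2.INTER_CUBIC))
v=np.load("v.npy");c=viewer.capture("top");cv2.imwrite("pics/t4.png",c["frame"])
for t in("timer","amber_bottle","dropper_blue"):
    for r in viewer.masks_of("top",t)[:1]: print(t,r["box"])
E
```

```text
time_s: 13.12
tcp_pos: [0.6488, -0.1564, 0.0844]
orientation: [-3.136, -0.002, 1.758]
ft_force: [-7.6, -2.6, -4.5]
gripper_width: 0.263
finger_force: 4.0
stand tcp mm [  90.3 -185.2   84.4] F [-7.9 -1.2 -4.5] w 22.5 t 13.12
time_s: 13.75
tcp_pos: [0.6441, -0.1569, 0.1049]
orientation: [-3.138, -0.002, 1.758]
ft_force: [-0.2, -0.4, -0.1]
gripper_width: 0.586
finger_force: 0.0
time_s: 14.38
tcp_pos: [0.6614, -0.2388, 0.2503]
orientation: [3.136, 0.005, 1.756]
ft_force: [-0.2, 1.3, -0.3]
gripper_width: 0.586
finger_force: 0.0
stand tcp mm [  87.3 -268.5  250.3] F [ 0.1  1.3 -0.3] w 50.0 t 14.38
dropper_blue [124.1, 201.7, 17.0, 13.1]
```

View pics/s4.png

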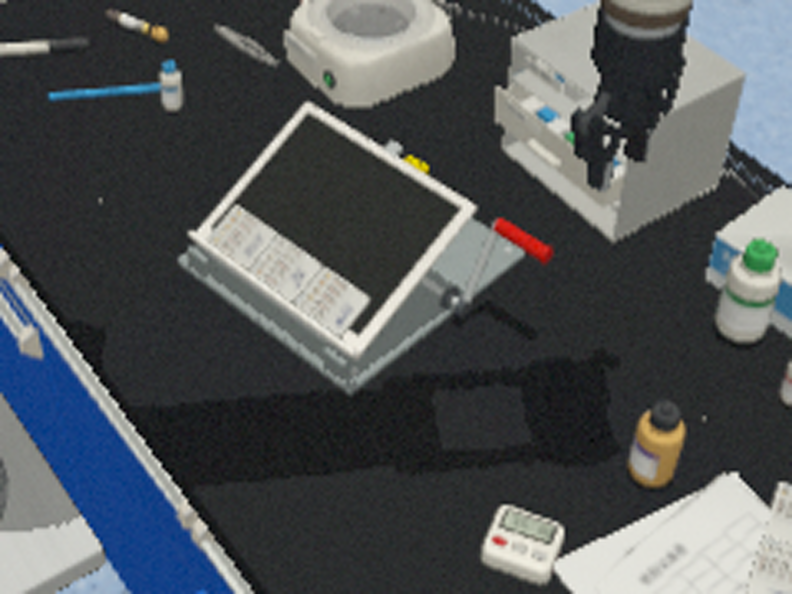

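The desk stands propped with the lever over at (522,240). The plate lies at the ledge, and the timer, amber bottle and dropper look undisturbed. I check the grip against its home position, then hand in.

```bash
python3 - <<'E'
from h import *
v=np.load("v.npy");c=viewer.capture("scene")
h=cv2.cvtColor(c["frame"],cv2.COLOR_BGR2HSV);m=((h[...,0]<8)|(h[...,0]>172))&(h[...,1]>150)&(h[...,2]>80)
n,l,st,ce=cv2.connectedComponentsWithStats(m.astype(np.uint8));i=1+st[1:,4].argmax()
R=cv2.Rodrigues(np.array([0,0,v[2]]))[0]
print(ce[i],st[i],[(a,proj(c,R@[.04-.1*np.cos(a+.607),-.178,.018+.1*np.sin(a+.607)]+[v[0],v[1],0]).round(1)) for a in(1.2,1.3,1.42)])
e=np.hypot(*(ce[i]-proj(c,R@[.085,-.178,.108]+[v[0],v[1],0])[0]));print(e)
if e<2.5: print(ctrl.job_done())
E
```

```text
[298.53061224 192.41836735] [290 186  18  14  98] [(1.2, array([[293.9, 194.3]])), (1.3, array([[295.7, 193.5]])), (1.42, array([[297.7, 192.9]]))]
0.7050198504142372
the job is handed in; nothing more can be done
None
```

The job is handed in: the latch is slid, the desk stands propped on the leg with the lever home against its stop, the plate strip is still on the desk, and the timer, amber bottle and dropper bottle look undisturbed in the last picture.

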